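# Shut the twin pellet tub and slide it into its case

### The arm

A 6-joint arm with a two-finger parallel gripper is mounted at the origin on the work surface. World frame = base frame: x ahead of the robot, y to its left, z up, the work surface at z = 0. Lengths are in m, angles in rad, forces in N, time in s.
With the tool pointing down it reaches from about 0.425 to 0.95 m from the base axis. Payload 3.5 kg.
Tool frame: the origin (TCP) lies between the finger pads; the fingertips stand 14 mm ahead of it and the grasp point (between the pads) lies 5 mm behind it (ctrl.tip_extent is the distance from the TCP to the fingertips, in m); x points along the fingers, z is the direction in which the jaws open and shut, and the axes are right-handed (so a half turn about x gives the same grasp; the last joint's range is limited). The gripper opens to 85 mm and grips with 20 to 120 N. Pads are 22 mm wide; open, the fingers measure 114 mm over their backs; the gripper's body (76 mm by 85 mm) begins 54 mm behind the grasp point. The pads swing forward as they close: fully open they stand 13 mm farther back than shut.
Start: joints at [-1.355, 0.286, 1.577, -0, 1.279, -0.15], TCP at [0.241, -0.63, 0.245] pointing down, gripper open.
Joint ranges: [-2.77, 2.77], [-0.9, 2.22], [0.21, 2.48], [-1.53, 4.67], [0.24, 2.81], [-2.84, 2.84]. Speed limits (rad/s): [2.79, 2.79, 3.14, 3.14, 3.14, 3.14].

### API

Orientations are given as a unit quaternion [x, y, z, w].
In Python, from plant import ctrl gives the robot as it stands.
- The arm moves only by the tool move_arm, never from a script. Its argument "commands" is one flat list of numbers, 4 for each row, row after row: the shift along the tool's x, y, z in units of 25 mm (1.0 is 25 mm), then the turn about the tool's x in units of 5 degrees (1.0 is 5 degrees). A call has 1 to 20 rows; each row shifts and turns the commanded pose from where the row before left it, along the tool's axes as they then stand; what a row does not reach is not made up. A row lasts 1/8 s, in which the tool goes at most 62.5 mm and 10.7 degrees, less where a joint would pass 70% of its speed; a pose out of reach is approached as far as the arm can. A call is refused whole if a number of a shift passes 1 or a number of a turn 1, either way. A call with a gripper value outside its range is refused whole. "jaw" is the finger opening in mm, from 0 to 85.4, set as the call begins (left out, the last holds). The fingers move at their own pace and stop on an object; "force" is the grip in N (left out, the last holds). Time passes only in rows, so rows that do not move let the fingers close. It gives the time, the measured TCP pose, the force and the opening at its end, in the units of the state.
- ctrl.get_state(): the state, without advancing time (a new reading comes with each control period).
- ctrl.read_camera(name): name is "side" or "top"; returns the picture (480x640x3 uint8, red, green, blue); there is no depth.
- ctrl.get_calibration(name): a dict with "camera_matrix" (3x3 intrinsics, pixels), "camera_from_world" (4x4, takes a point from world to camera coordinates). Camera axes: x right, y down, z forward; pixel columns grow to the right and rows downward; lengths in m; the calibration is good to about 2 mm. A picture is of the moment at which its call begins. get_calibration takes no time and is no camera call.
- ctrl.sign_off(): hands the job in, once; it reports no verdict.
The state is a dict: "time": time; "qpos": joint angles; "dq": joint speeds; "joint_efforts": joint torques, N m; "eef_pos": TCP position; "tcp_rot": TCP orientation; "contact_force": force on the tool from outside, world axes, zero at the start; "wrist_torque": the same for the moment, N m; "opening": opening from 0.0 (shut) to 1.0 (fully open).
Only numpy, scipy, OpenCV 4.12 (cv2) and the standard library are available. Lean on these libraries where they do the work, as an engineer would, in place of code of your own. Each camera call takes 0.05 s, during which the arm holds its last target.

### The job

Put the green pellet tub away: fold both of its flip-top lids fully shut, then slide the tub, upright all the while, end first through the open mouth of the clear, roofed storage case until it stops against the case's back wall. Leave the other things on the counter and the turntable where they are.

Things in the scene. Friction and masses are not known exactly. Their poses are not given: they have to be found in the camera images.
- tub_mid (a point): Centre (27 mm above its underside) of the loose green twin pellet tub: hollow rectangular box 130 mm long (x), 62 wide (y), 48 tall, 53 with lids shut (57 at their ribs), 0.3 to 0.65 kg, on the counter. x runs from its rear half to its front half and starts roughly away from the robot; y to its left, z up. Each half has its own green flip-top lid.
- lid_front (a joint): Angle (rad) of the lid over the front (+x) half: 0 shut, 1.57 upright, 2.2 fully open. Flat plate 63 mm along x, 62 mm from hinge to free edge, 5 thick, with a 3 mm rib on its outer face 55 mm from the hinge. The hinge is slightly stiff (0.02 N m): the lid stays where it is left, also when only nearly shut, and yields to under 1 N at its free edge.
- front_hinge (a point): Middle of lid_front's hinge line, along the top of the tub's left (+y) side: in the tub's axes 32.5 mm ahead of, 31 mm left of and 21 mm above tub_mid. Its axes are the tub's.
- lid_rear (a joint): The same for the equal lid over the rear (-x) half. It hinges on the other long side, so the two lids open to opposite sides.
- rear_hinge (a point): Middle of lid_rear's hinge line, along the top of the tub's right (-y) side: in the tub's axes 32.5 mm behind, 31 mm right of and 21 mm above tub_mid. Its axes are the tub's.
- case: Clear acrylic storage case with grey edge strips, fixed. Origin: middle of its mouth, at counter height; x points into the case, y left, z up. No floor (the counter is its floor), open only at the mouth, which looks roughly towards the robot. Inside 72 mm wide, 63 high, 115 deep; walls and roof 4 mm, roof strips up to 70 mm high. Two lips flare out 15 mm in front of the mouth, to 90 mm apart.
- case_back (a point): Middle of the inner face of the case's back wall, 115 mm from the mouth, 27 mm above the counter; axes as the case. The tub is 15 mm longer than the case: when home, its end stands 15 mm out of the mouth and tub_mid is 65 mm from this point. Either end may go in first. An open lid strikes the roof's edge and keeps the tub out.
- turntable: Wooden lazy susan, round, 260 mm across, top 28 mm above the counter; origin on its axis at counter height. It spins stiffly; a bystander to leave alone.
- dish: White ceramic feeding dish, 90 mm across, 22 mm tall, on the turntable; origin under its middle. Bystander.
- cup: Clear acrylic breeder cup, 72 mm across, 75 mm tall, on the turntable; origin under its middle. Bystander.
- magnet: Teal algae magnet, 85 x 45 mm and 39 mm tall, beside the case on its left; origin under its middle. Bystander.
- valve: Grey check valve lying flat, 66 mm long, 26 mm thick, beside the case on its right; origin under its middle. Bystander.
- bottle: Bottle, 56 mm across, 135 mm tall, on the left of the counter; origin under its middle. Bystander.
- jar: Jar, 70 mm across, 75 mm tall, on the left of the counter; origin under its middle. Bystander.
- spoon: Wooden spoon, 170 mm long, lying on the right of the counter. Bystander.
Things that resemble listed ones, but are neither listed nor needed, are in the scene too. Leave any orange look-alike of the case alone.

How it is judged:
By the outcome, as a careful person would: the job done as asked, in the order asked, and still so for the second after the job is handed in, with the robot touching nothing.
It also fails if it takes over 61 s, if anything falls off the work surface, if the arm or the gripper's body presses on something with over 40 N, if the wrist force passes 120 N, or if a joint passes its speed limit or range.

## Working session

There is one attempt and no reset: what is moved stays moved. The work goes in short steps, Python scripts to look and compute and a tool call to move; the robot and the scene stay as the last step left them, time stands still between calls to the robot, and variables do not carry over. Pictures are saved under pics/ and viewed, and the job is handed in when it is done.

Besides the shell and the picture viewer there is one more tool, called after "Call:" by a JSON object that holds its "method" and its "body". move_arm: Moves the arm, as the interface text tells. Its arguments: {"type":"object","properties":{"commands":{"type":"array"},"jaw":{"type":"number"},"force":{"type":"number"}},"required":["commands"]}

```bash
ls; mkdir -p pics; python3 - <<'E'
from plant import ctrl
import cv2,json
for n in("side","top"):
    im=ctrl.read_camera(n); cv2.imwrite(f"pics/{n}0.png",im[:,:,::-1])
    c=ctrl.get_calibration(n); print(n,c)
print(ctrl.get_state(), ctrl.tip_extent)
E
```

```text
pics
side {'camera_matrix': array([[477.08928791,   0.        , 319.5414632 ],
       [  0.        , 477.08928791, 237.54760838],
       [  0.        ,   0.        ,   1.        ]]), 'camera_from_world': array([[-0.86947756, -0.49377915, -0.01381734,  0.4136063 ],
       [-0.37831616,  0.68362776, -0.62412336,  0.26089258],
       [ 0.31762502, -0.53743393, -0.78120363,  0.91466335],
       [ 0.        ,  0.        ,  0.        ,  1.        ]])}
top {'camera_matrix': array([[521.10882741,   0.        , 320.58879517],
       [  0.        , 521.10882741, 242.88517853],
       [  0.        ,   0.        ,   1.        ]]), 'camera_from_world': array([[ 0.00763476, -0.99995755,  0.00515854, -0.0581139 ],
       [-0.97871738, -0.00853032, -0.20503544,  0.53275896],
       [ 0.20507074, -0.00348336, -0.97874096,  1.30752258],
       [ 0.        ,  0.        ,  0.        ,  1.        ]])}
{'time': 0.1, 'qpos': array([-1.35503345e+00,  2.87075490e-01,  1.57806215e+00, -4.50979400e-05,
        1.27858101e+00, -1.49970353e-01]), 'dq': array([-0.00052022, -0.00225216, -0.00363288,  0.00029526, -0.00248987,
        0.00181809]), 'joint_efforts': array([ 9.69826360e-04, -4.07298732e+01, -2.93698758e+01, -1.47651645e-04,
        3.40336745e-03,  9.44218868e-06]), 'eef_pos': array([ 0.24131548, -0.62977558,  0.24406943]), 'tcp_rot': array([ 0.40123722,  0.5831492 , -0.40023204,  0.58203095]), 'contact_force': array([-0.78811709,  0.1654072 ,  0.05375317]), 'wrist_torque': array([-0.00084203,  0.02365786,  0.05251124]), 'opening': 0.9985682848486106} 0.014
```

View pics/side0.png

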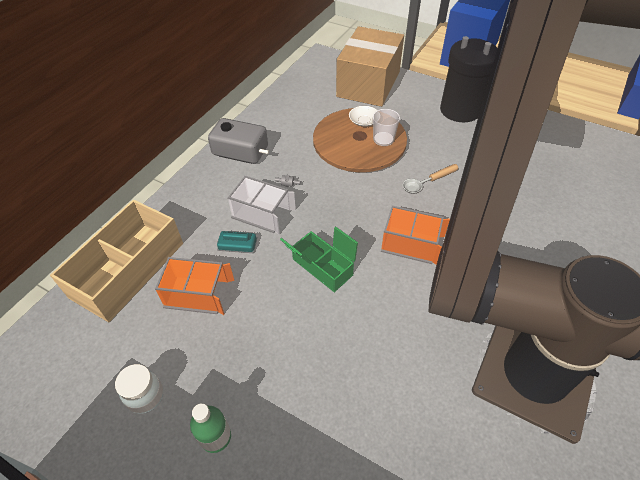

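View pics/top0.png

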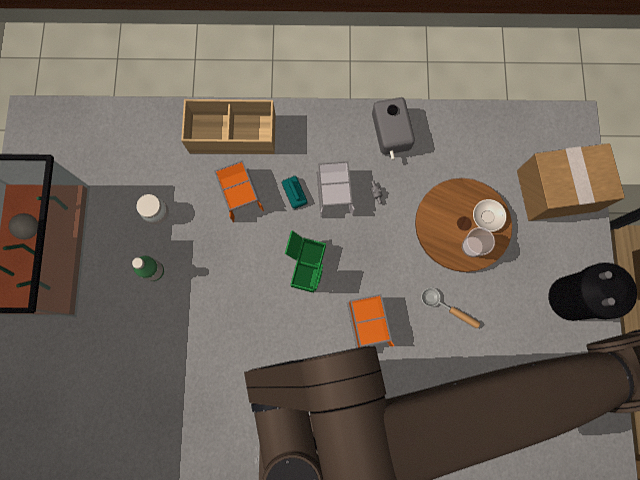

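The green tub is at top (306,262) and side (325,260). The only other green thing is the bottle at top (147,267). The clear case with grey strips is at top (335,187). The orange look-alikes at top (238,188) and (370,322) are to be left alone. I'll check this with close crops.

```bash
python3 - <<'E'
import cv2,numpy as np
t=cv2.imread('pics/top0.png');s=cv2.imread('pics/side0.png')
a=cv2.resize(t[150:300,270:400],None,fx=4,fy=4,interpolation=cv2.INTER_CUBIC)
b=cv2.resize(s[165:300,215:370],None,fx=4.4,fy=4.4,interpolation=cv2.INTER_CUBIC)
cv2.imwrite('pics/ct0.png',a);cv2.imwrite('pics/cs0.png',b)
E
```

```text
(no output)
```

View pics/ct0.png

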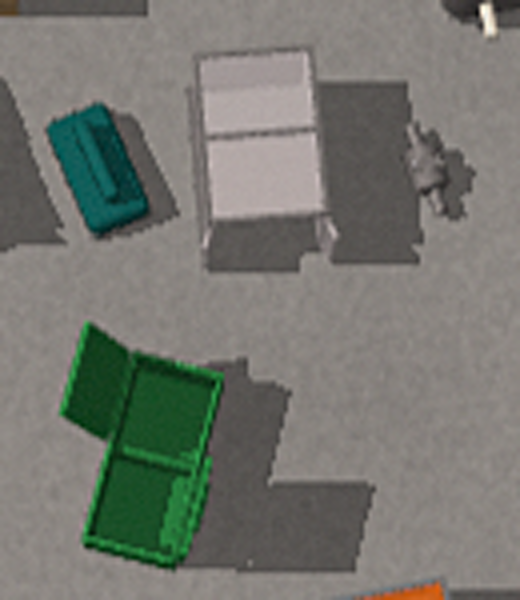

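View pics/cs0.png

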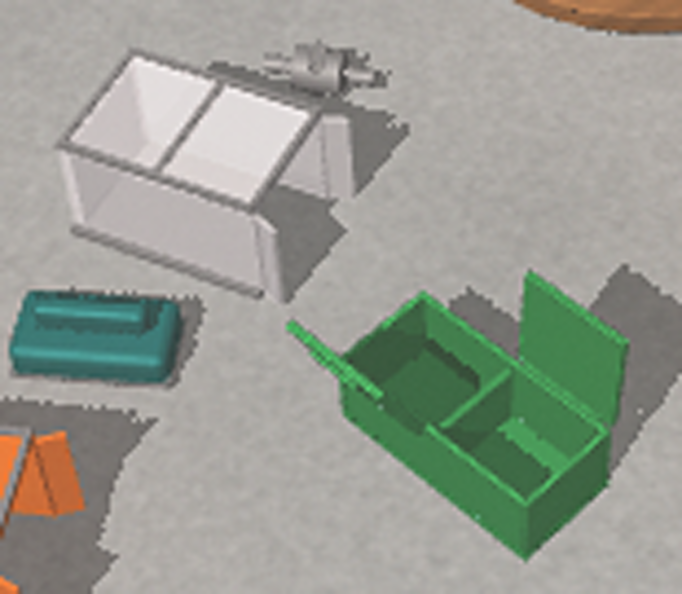

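```bash
cat > h.py <<'E'
import numpy as np,cv2
from plant import ctrl
from scipy.optimize import least_squares
def proj(n,P):
    c=ctrl.get_calibration(n);K=c["camera_matrix"];T=c["camera_from_world"]
    P=np.atleast_2d(P);q=P@T[:3,:3].T+T[:3,3];q=q@K.T;return q[:,:2]/q[:,2:]
def tubw(p,L):
    x,y,a=p[:3];c,s=np.cos(a),np.sin(a);L=np.atleast_2d(L)
    return np.c_[x+c*L[:,0]-s*L[:,1],y+s*L[:,0]+c*L[:,1],L[:,2]]
def lidpts(th,side,d=.062,t=0):  # side +1 front lid(left hinge), -1 rear; returns near/far corner (tub frame)
    out=[]
    x0,x1=(.001,.064) if side>0 else (-.064,-.001)
    y=side*(.031-d*np.cos(th)-t*np.sin(th)*-1*0); z=.048+d*np.sin(th)
    return np.array([[x0,y,z],[x1,y,z]])
E
cat > f.py <<'E'
from h import *
T=lambda x,y:(270+x/4,150+y/4); S=lambda x,y:(215+x/4.4,165+y/4.4)
B=[("top",(.065,.031,.048),T(135,353)),("top",(.065,-.031,.048),T(222,376)),("top",(-.065,.031,.048),T(85,543)),
("side",(.065,-.031,.048),S(423,293)),("side",(-.065,-.031,.048),S(607,432)),("side",(-.065,.031,.048),S(527,503)),
("side",(-.065,.031,0),S(527,558)),("side",(-.065,-.031,0),S(607,487)),("side",(.065,.031,0),S(343,412))]
def res(p): return np.concatenate([proj(n,tubw(p,L))[0]-np.array(u) for n,L,u in B])
r=least_squares(res,[.55,-.03,0]);p=r.x;print("tub",p,np.round(r.fun.reshape(-1,2),1).tolist())
F=[("top",1,T(88,323)),("top",0,T(62,413)),("side",1,S(290,325)),("side",0,S(378,396))]
R=[("side",0,S(527,270)),("side",1,S(628,345))]
R=[("side",1,S(527,270)),("side",0,S(628,345))]
for s,O in((1,F),(-1,R)):
    f=lambda th:np.concatenate([proj(n,tubw(p,lidpts(th[0],s)[i]))[0]-np.array(u) for n,i,u in O])
    q=least_squares(f,[1.6]);print("lid",s,q.x,np.round(q.fun.reshape(-1,2),1).tolist())
C=[("top",(.117,.04,.068),T(197,53)),("top",(.117,-.04,.068),T(312,48)),("top",(0,-.04,.068),T(325,215)),("top",(0,.04,.068),T(210,217)),
("side",(.117,-.04,.068),S(135,52)),("side",(.117,.04,.068),S(62,148)),("side",(0,-.04,.068),S(322,108)),("side",(0,.04,.068),S(252,208))]
def rc(p): return np.concatenate([proj(n,tubw(p,L))[0]-np.array(u) for n,L,u in C])
r=least_squares(rc,[.7,-.1,0]);print("case",r.x,np.round(r.fun.reshape(-1,2),1).tolist())
for n in("top","side"):
    t=ctrl.get_calibration(n)["camera_from_world"];print(n,-t[:3,:3].T@t[:3,3])
from scipy.spatial.transform import Rotation as Ro
print(Ro.from_quat(ctrl.get_state()["tcp_rot"]).as_matrix().round(3))
E
python3 f.py
```

```text
tub [ 0.47840794 -0.02034468 -0.25426256] [[-1.0, -0.9], [-0.0, -0.6], [-1.9, -0.9], [0.5, -1.3], [1.6, -0.8], [0.1, 0.6], [-0.2, 0.4], [0.7, -0.7], [0.2, 0.1]]
lid 1 [2.05124952] [[-0.9, -0.5], [-1.1, 0.6], [-0.1, -0.8], [0.9, -0.3]]
lid -1 [1.66611269] [[0.2, 0.4], [-0.3, -0.5]]
case [ 0.63358925 -0.09504983  0.08363951] [[-1.1, 0.5], [-0.1, -0.3], [0.5, -0.1], [-1.1, 1.5], [0.1, -1.4], [-0.6, -1.5], [0.1, -0.2], [0.0, 0.0]]
top [ 0.25372952 -0.04901226  1.38926015]
side [0.16780132 0.51744788 0.88308242]
[[-0.     0.934  0.358]
 [ 0.002  0.358 -0.934]
 [-1.     0.    -0.002]]
```

Call:
{"method": "move_arm", "body": {"commands": [0, 0, 0, 1, 0, 0, 0, 1, 0, 0, 0, 1, 0, 0, 0, 1, 0, 0, 0, 1, 0, 0, 0, 1, 0, 0, 0, 1, 0, 0, 0, 0.12, 0, 0.1, -1, 0, 0, 0.1, -1, 0, 0, 0.1, -1, 0, 0, 0.1, -1, 0, 0, 0.1, -1, 0, 0, 0.1, -1, 0, 0, 0.1, -1, 0, 0, 0.1, -1, 0, 0, 0.1, -1, 0, 0, 0.1, -1, 0, 0, 0.1, -1, 0, 0, 0.1, -1, 0], "jaw": 0, "force": 30}}

```text
time: 2.6
eef_pos: [0.3468, -0.346, 0.2454]
tcp_rot: [0.56, 0.432, -0.56, 0.432]
contact_force: [-0.3, -0.7, 0.3]
opening: -0.001
```

```bash
cat > w.py <<'E'
from h import *
from scipy.spatial.transform import Rotation as Ro
import sys
p=np.array([0.47841,-0.02034,-0.25426])
def where(p=p,tgt=None):
    s=ctrl.get_state();e=s["eef_pos"];R=Ro.from_quat(s["tcp_rot"]).as_matrix()
    c,k=np.cos(p[2]),np.sin(p[2]);d=e[:2]-p[:2]
    print("t",round(s["time"],2),"rel",(c*d[0]+k*d[1]).round(4),(-k*d[0]+c*d[1]).round(4),"z",e[2].round(4),"yawy",np.arctan2(R[1,1],R[0,1]).round(4),"relyaw deg",np.rad2deg(np.arctan2(R[1,1],R[0,1])-p[2]).round(2),"tilt",R[2,0].round(4),"F",s["contact_force"].round(1),"open",round(s["opening"],3),"q",s["qpos"].round(2))
    if tgt is not None:
        x,y,z=tgt;w=np.array([p[0]+c*x-k*y,p[1]+k*x+c*y,z]);print("units",(R.T@(w-e)/.025).round(2))
if __name__=="__main__": where(p,[float(v) for v in sys.argv[1:4]] if len(sys.argv)>3 else None)
E
python3 w.py -.025 -.080 .092
```

```text
t 2.6 rel -0.0454 -0.3483 z 0.2454 yawy -0.2553 relyaw deg -0.06 tilt -1.0 F [-0.3 -0.7  0.3] open -0.001 q [-0.99 -0.13  2.02  0.    1.25  0.83]
units [  6.13   0.8  -10.73]
```

Call:
{"method": "move_arm", "body": {"commands": [0, 0.07, -0.97, 0, 0, 0.07, -0.97, 0, 0, 0.07, -0.97, 0, 0, 0.07, -0.97, 0, 0, 0.07, -0.97, 0, 0, 0.07, -0.97, 0, 0, 0.07, -0.97, 0, 0, 0.07, -0.97, 0, 0, 0.07, -0.97, 0, 0, 0.07, -0.97, 0, 0, 0.07, -0.97, 0, 1, 0, 0, 0, 1, 0, 0, 0, 1, 0, 0, 0, 1, 0, 0, 0, 1, 0, 0, 0, 1, 0, 0, 0, 0.1, 0, 0, 0, 0, 0, 0, 0]}}

```text
time: 4.97
eef_pos: [0.4327, -0.0942, 0.0935]
tcp_rot: [0.56, 0.432, -0.559, 0.433]
contact_force: [0.1, -0.7, -0.3]
opening: -0.001
```

```bash
python3 w.py -.025 -.080 .092; python3 - <<'E'
from plant import ctrl;import cv2
a=ctrl.read_camera("side")[120:320,180:440,::-1];cv2.imwrite("pics/s1.png",cv2.resize(a,None,fx=3,fy=3))
E
```

```text
t 4.97 rel -0.0256 -0.083 z 0.0935 yawy -0.2552 relyaw deg -0.06 tilt -1.0 F [ 0.1 -0.7 -0.3] open -0.001 q [-0.44 -0.04  2.24  0.    0.94  1.38]
units [ 0.06  0.03 -0.12]
```

View pics/s1.png

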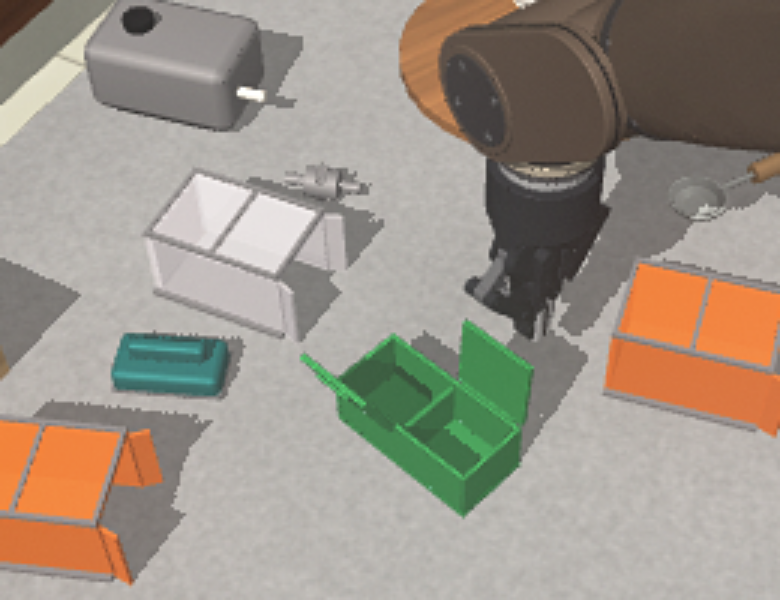

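Call:
{"method": "move_arm", "body": {"commands": [0, 0, -0.7, 0, 0, 0, -0.7, 0, 0, 0, -0.6, 0, 0.17, 0, -0.51, 0, 0.17, 0, -0.51, 0, 0.17, 0, -0.51, 0, 0.17, 0, -0.51, 0, 0.1, 0, 0, 0, 0, 0, 0, 0]}}

```text
time: 6.15
eef_pos: [0.4577, 0.0035, 0.0729]
tcp_rot: [-0.56, -0.432, 0.56, -0.432]
contact_force: [-0.6, 0.1, 0.9]
opening: -0.003
```

```bash
python3 w.py -.025 .018 .071; python3 - <<'E'
from plant import ctrl;import cv2
a=ctrl.read_camera("side")[160:310,240:440,::-1];cv2.imwrite("pics/s2.png",cv2.resize(a,None,fx=3.8,fy=3.8))
E
```

```text
t 6.15 rel -0.026 0.0178 z 0.0729 yawy -0.2555 relyaw deg -0.07 tilt -1.0 F [-0.6  0.1  0.9] open -0.003 q [-0.21  0.03  2.22  0.    0.89  1.61]
units [ 0.08  0.04 -0.01]
```

View pics/s2.png

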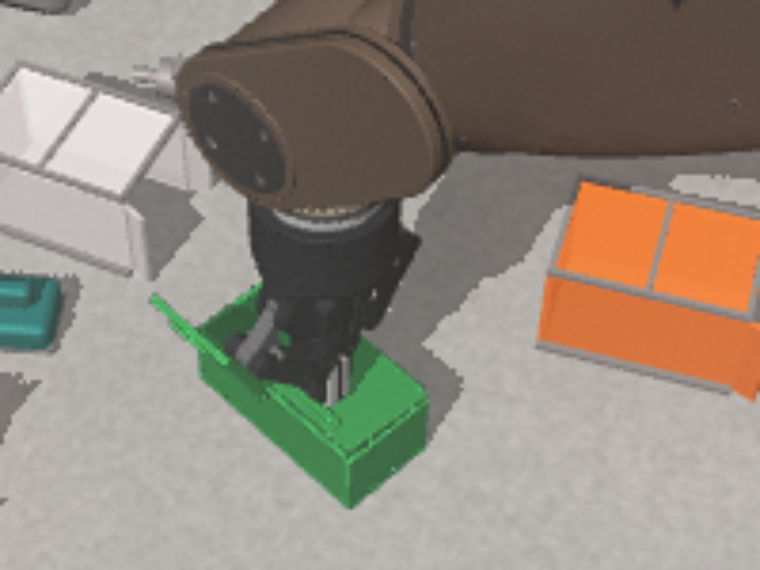

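Rear lid is nearly shut (free edge at about (345,445) in the crop, with a thin gap). Pressing down gently.

Call:
{"method": "move_arm", "body": {"commands": [0.1, 0, 0, 0, 0.06, 0, 0, 0, 0, 0, 0, 0]}}

```text
time: 6.58
eef_pos: [0.4578, 0.0031, 0.0692]
tcp_rot: [-0.56, -0.432, 0.56, -0.432]
contact_force: [-0.4, 1.1, 0.2]
opening: 0.0
```

```bash
python3 w.py -.025 .018 .071
```

```text
t 6.58 rel -0.0258 0.0176 z 0.0692 yawy -0.2559 relyaw deg -0.09 tilt -1.0 F [-0.4  1.1  0.2] open 0.0 q [-0.22  0.04  2.22  0.    0.89  1.61]
units [-0.07  0.03 -0.02]
```

Call:
{"method": "move_arm", "body": {"commands": [0.06, 0, 0, 0, 0.04, 0, 0, 0, 0, 0, 0, 0]}}

```text
time: 6.95
eef_pos: [0.458, 0.0033, 0.0672]
tcp_rot: [-0.56, -0.432, 0.56, -0.432]
contact_force: [-1.2, 0.0, 3.8]
opening: -0.004
```

```bash
python3 w.py -.025 .018 .071
```

```text
t 6.95 rel -0.0257 0.0177 z 0.0672 yawy -0.2554 relyaw deg -0.07 tilt -1.0 F [-1.2  0.   3.8] open -0.004 q [-0.21  0.04  2.22 -0.    0.88  1.61]
units [-0.15  0.03 -0.01]
```

Call:
{"method": "move_arm", "body": {"commands": [0.04, 0, 0, 0, 0, 0, 0, 0]}}

```text
time: 7.2
eef_pos: [0.4582, 0.0032, 0.067]
tcp_rot: [-0.559, -0.432, 0.56, -0.432]
contact_force: [-4.0, 0.4, 9.6]
opening: -0.006
```

```bash
python3 w.py .03 .1 .0975
```

```text
t 7.2 rel -0.0255 0.0177 z 0.067 yawy -0.2553 relyaw deg -0.06 tilt -1.0 F [-4.   0.4  9.6] open -0.006 q [-0.21  0.04  2.22 -0.    0.88  1.61]
units [-1.22  2.22 -3.29]
```

Call:
{"method": "move_arm", "body": {"commands": [-0.5, 0, 0, 0, -1, 0, 0, 0, -1, 0, 0, 0, -1, 0, 0, 0, 0, 0.55, -0.93, 0, 0, 0.55, -0.93, 0, 0, 0.55, -0.93, 0, 0, 0.55, -0.93, 0, 1, 0, 0, 0, 1, 0, 0, 0, 0.5, 0, 0, 0, 0, 0, 0, 0]}}

```text
time: 8.7
eef_pos: [0.5339, 0.0793, 0.09]
tcp_rot: [-0.559, -0.433, 0.56, -0.432]
contact_force: [-0.2, 0.5, 0.5]
opening: -0.003
```

```bash
python3 w.py .03 .11 .092; python3 - <<'E'
from plant import ctrl;import cv2
a=ctrl.read_camera("side")[160:310,240:440,::-1];cv2.imwrite("pics/s3.png",cv2.resize(a,None,fx=3.8,fy=3.8))
E
```

```text
t 8.7 rel 0.0287 0.1104 z 0.09 yawy -0.2556 relyaw deg -0.08 tilt -1.0 F [-0.2  0.5  0.5] open -0.003 q [-0.04  0.18  2.02  0.    0.95  1.79]
units [-0.08  0.05  0.02]
```

View pics/s3.png

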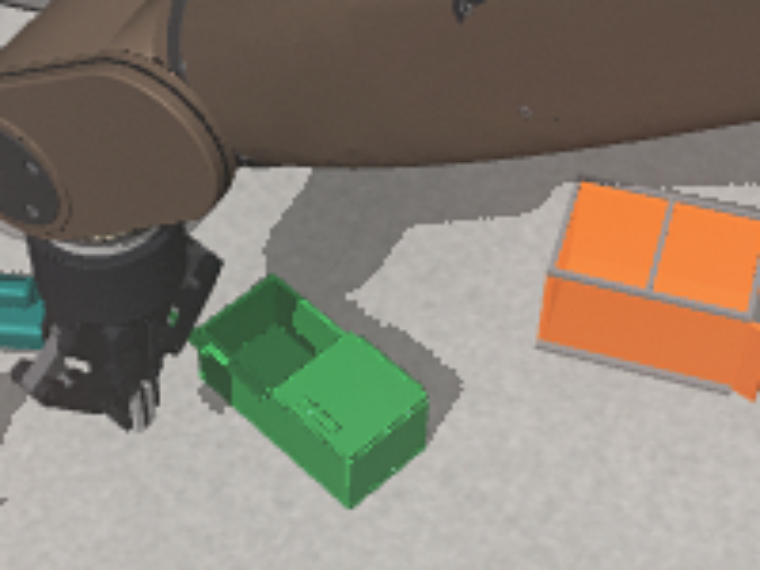

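```bash
python3 - <<'E'
from plant import ctrl;import cv2
a=ctrl.read_camera("top")[200:320,230:390,::-1];cv2.imwrite("pics/t3.png",cv2.resize(a,None,fx=4.5,fy=4.5))
E
```

```text
(no output)
```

View pics/t3.png

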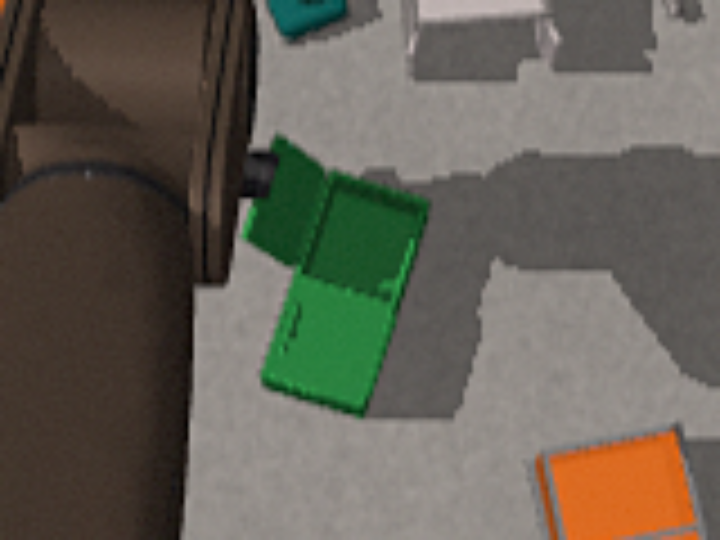

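Call:
{"method": "move_arm", "body": {"commands": [0, 0, 0.5, 0, 0, 0, 0.5, 0, 0, 0, 0.5, 0, 0, 0, 0.5, 0, 0, 0, 0.5, 0, 0, 0, 0.5, 0]}}

```text
time: 9.55
eef_pos: [0.5153, 0.006, 0.0908]
tcp_rot: [-0.56, -0.432, 0.56, -0.432]
contact_force: [-0.5, 0.6, -0.6]
opening: 0.002
```

```bash
python3 w.py .03 -.018 .071; python3 - <<'E'
from plant import ctrl;import cv2
a=ctrl.read_camera("side")[160:310,240:440,::-1];cv2.imwrite("pics/s4.png",cv2.resize(a,None,fx=3.8,fy=3.8))
E
```

```text
t 9.55 rel 0.0291 0.0348 z 0.0908 yawy -0.2558 relyaw deg -0.09 tilt -1.0 F [-0.5  0.6 -0.6] open 0.002 q [-0.19  0.12  2.08  0.    0.94  1.64]
units [0.79 0.04 2.11]
```

View pics/s4.png

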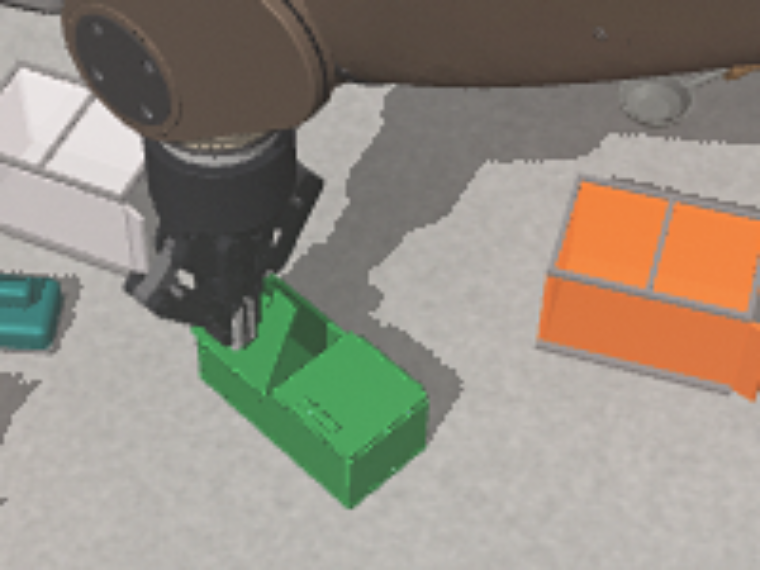

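Call:
{"method": "move_arm", "body": {"commands": [0.12, 0, 0.43, 0, 0.14, 0, 0.43, 0, 0.14, 0, 0.43, 0, 0.14, 0, 0.43, 0, 0.14, 0, 0.4, 0, 0.14, 0, 0, 0, 0.1, 0, 0, 0, 0, 0, 0, 0]}}

```text
time: 10.6
eef_pos: [0.5022, -0.0443, 0.0676]
tcp_rot: [-0.559, -0.432, 0.56, -0.432]
contact_force: [0.0, -0.6, 0.4]
opening: -0.002
```

```bash
python3 w.py .03 -.018 .067
```

```text
t 10.6 rel 0.0291 -0.0172 z 0.0676 yawy -0.2551 relyaw deg -0.05 tilt -1.0 F [ 0.  -0.6  0.4] open -0.002 q [-0.29  0.14  2.11 -0.    0.89  1.54]
units [0.02 0.04 0.03]
```

Call:
{"method": "move_arm", "body": {"commands": [0.04, 0, 0, 0, 0.04, 0, 0, 0, 0, 0, 0, 0]}}

```text
time: 10.98
eef_pos: [0.5025, -0.0444, 0.0671]
tcp_rot: [-0.559, -0.432, 0.56, -0.432]
contact_force: [-3.5, 0.3, 8.2]
opening: -0.002
```

```bash
python3 w.py .03 -.018 .067
```

```text
t 10.97 rel 0.0294 -0.0172 z 0.0671 yawy -0.255 relyaw deg -0.04 tilt -1.0 F [-3.5  0.3  8.2] open -0.002 q [-0.29  0.14  2.11 -0.    0.89  1.54]
units [0.   0.02 0.03]
```

Call:
{"method": "move_arm", "body": {"commands": [-0.5, 0, 0, 0, -1, 0, 0, 0, -1, 0, 0, 0, -1, 0, 1, 0, -1, 0, 1, 0, -1, 0, 1, 0, 0, 0, 1, 0, 0, 0, 1, 0, 0, 0, 1, 0, 0, 0, 1, 0, 0, 0, 0, 0]}}

```text
time: 12.35
eef_pos: [0.4579, -0.2149, 0.2039]
tcp_rot: [0.56, 0.431, -0.56, 0.432]
contact_force: [-0.5, 0.4, 0.3]
opening: -0.002
```

```bash
python3 w.py; python3 - <<'E'
from plant import ctrl;import cv2
a=ctrl.read_camera("top")[150:300,270:400,::-1];b=ctrl.read_camera("side")[165:300,215:370,::-1]
cv2.imwrite("pics/t5.png",cv2.resize(a,None,fx=4,fy=4,interpolation=2));cv2.imwrite("pics/s5.png",cv2.resize(b,None,fx=4.4,fy=4.4,interpolation=2))
E
```

```text
t 12.35 rel 0.029 -0.1934 z 0.2039 yawy -0.2578 relyaw deg -0.21 tilt -1.0 F [-0.5  0.4  0.3] open -0.002 q [-0.64 -0.05  2.03  0.    1.17  1.19]
```

View pics/t5.png

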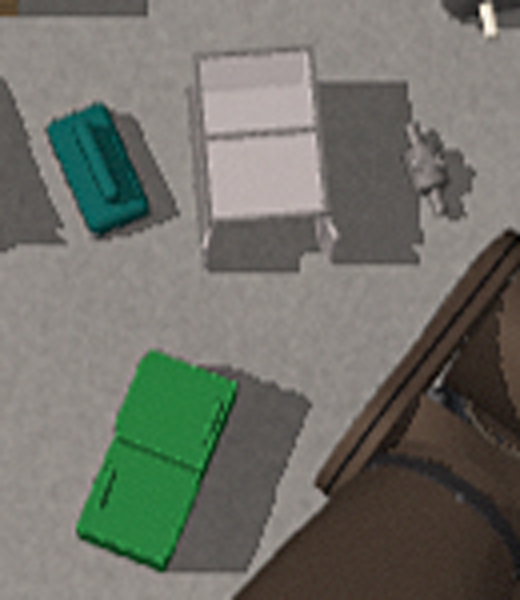

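View pics/s5.png

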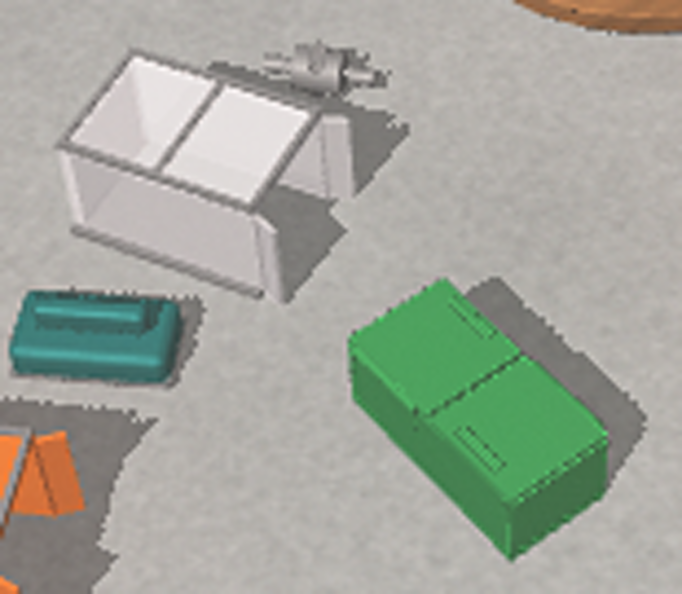

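```bash
cat > f2.py <<'E'
from h import *
T=lambda x,y:(270+x/4,150+y/4); S=lambda x,y:(215+x/4.4,165+y/4.4)
B=[("top",(.065,.031,.053),T(153,350)),("top",(.065,-.031,.053),T(236,380)),("top",(-.065,.031,.053),T(78,533)),
("side",(.065,-.031,.053),S(446,279)),("side",(.065,.031,.053),S(350,340)),("side",(-.065,-.031,.053),S(607,437)),("side",(-.065,.031,.053),S(512,500)),
("side",(-.065,.031,0),S(512,558)),("side",(-.065,-.031,0),S(604,495)),("side",(.065,.031,0),S(350,400))]
def res(p): return np.concatenate([proj(n,tubw(p,L))[0]-np.array(u) for n,L,u in B])
r=least_squares(res,[.55,-.03,0]);print("tub",r.x,np.round(r.fun.reshape(-1,2),1).tolist())
C=[("top",(.119,.04,.069),T(196,53)),("top",(.119,-.04,.069),T(313,48)),("top",(0,-.04,.069),T(327,216)),("top",(0,.04,.069),T(208,219)),
("side",(.119,-.04,.069),S(135,50)),("side",(.119,.04,.069),S(59,148)),("side",(0,-.04,.069),S(322,106)),("side",(0,.04,.069),S(252,208)),
("side",(.119,.04,0),S(72,232)),("side",(0,.04,0),S(262,297))]
def rc(p): return np.concatenate([proj(n,tubw(p,L))[0]-np.array(u) for n,L,u in C])
r=least_squares(rc,[.7,-.1,0]);print("case",r.x,np.round(r.fun.reshape(-1,2),1).tolist())
E
python3 f2.py
```

```text
tub [ 0.47791057 -0.02261756 -0.3749687 ] [[-1.4, -0.7], [-0.2, 0.4], [-1.7, -0.8], [-0.4, -1.0], [-0.5, -1.2], [1.0, -0.8], [0.3, 0.3], [0.1, 0.7], [0.7, -0.1], [0.8, -0.6]]
case [ 0.63235935 -0.09397781  0.08335647] [[-1.3, 0.1], [-0.8, -0.8], [-0.4, -0.0], [-1.0, 1.4], [-0.5, -1.1], [-0.5, -1.6], [0.3, 0.5], [0.2, 0.3], [1.1, -1.3], [0.5, -0.8]]
```

```bash
sed -i 's/^p=np.*/p=np.array([0.47791,-0.02262,-0.37497])/' w.py; python3 - <<'E'
from h import *
# orange box: unproject a few top pixels at z=.07
c=ctrl.get_calibration("top");K=c["camera_matrix"];T=c["camera_from_world"]
o=-T[:3,:3].T@T[:3,3]
for u in [(350,300),(382,295),(358,349),(392,345)]:
    d=T[:3,:3].T@np.linalg.inv(K)@[*u,1];print(u,o+d*(.07-o[2])/d[2])
E
```

```text
(350, 300) [ 0.3832034  -0.12922261  0.07      ]
(382, 295) [ 0.39652458 -0.21041747  0.07      ]
(358, 349) [ 0.2619027  -0.14860301  0.07      ]
(392, 345) [ 0.27229722 -0.23323763  0.07      ]
```

Call:
{"method": "move_arm", "body": {"commands": [0, 0, 0, 0.67, 0, 0, 0, 0.67, 0, 0, 0, 0], "jaw": 85}}

```text
time: 12.82
eef_pos: [0.4583, -0.2128, 0.2034]
tcp_rot: [0.584, 0.399, -0.583, 0.399]
contact_force: [-1.0, 0.4, 0.3]
opening: 0.635
```

```bash
python3 w.py -.042 0 .026
```

```text
t 12.82 rel 0.0514 -0.1842 z 0.2034 yawy -0.3706 relyaw deg 0.25 tilt -1.0 F [-1.   0.4  0.3] open 0.635 q [-0.64 -0.05  2.03  0.    1.17  1.31]
units [ 7.1  -3.7  -7.38]
```

Call:
{"method": "move_arm", "body": {"commands": [0, -0.46, -0.92, 0.05, 0, -0.46, -0.92, 0, 0, -0.46, -0.92, 0, 0, -0.46, -0.92, 0, 0, -0.46, -0.92, 0, 0, -0.46, -0.92, 0, 0, -0.46, -0.92, 0, 0, -0.46, -0.92, 0, 1, 0, 0, 0, 1, 0, 0, 0, 1, 0, 0, 0, 1, 0, 0, 0, 0.6, 0, 0, 0, 0, 0, 0, 0]}}

```text
time: 14.58
eef_pos: [0.4393, -0.0084, 0.0874]
tcp_rot: [-0.584, -0.398, 0.585, -0.397]
contact_force: [-0.5, -0.5, 0.4]
opening: 1.0
```

```bash
python3 w.py -.042 0 .026;python3 - <<'E'
from plant import ctrl;import cv2
b=ctrl.read_camera("side")[165:300,215:370,::-1]
cv2.imwrite("pics/s6.png",cv2.resize(b,None,fx=4.4,fy=4.4,interpolation=2))
E
```

```text
t 14.57 rel -0.0411 -0.0009 z 0.0874 yawy -0.376 relyaw deg -0.06 tilt -1.0 F [-0.5 -0.5  0.4] open 1.0 q [-0.25 -0.04  2.25  0.    0.93  1.7 ]
units [ 2.46 -0.03 -0.04]
```

View pics/s6.png

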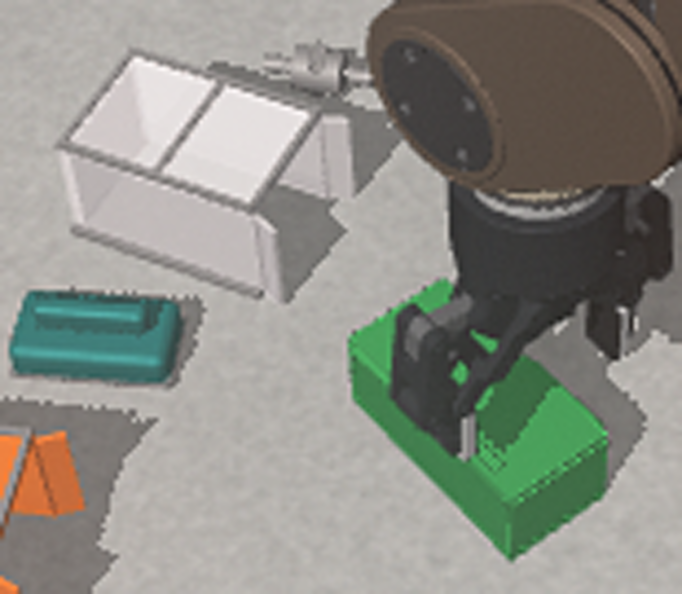

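Fingers straddle the rear half, pads at about (465,440). Descend and grip.

Call:
{"method": "move_arm", "body": {"commands": [0.8, 0, -0.04, 0, 0.8, 0, 0, 0, 0.8, 0, 0, 0, 0, 0, 0, 0]}}

```text
time: 15.12
eef_pos: [0.4402, -0.0078, 0.0282]
tcp_rot: [-0.584, -0.398, 0.585, -0.397]
contact_force: [-0.7, -0.7, 0.5]
opening: 0.995
```

Call:
{"method": "move_arm", "body": {"commands": [0, 0, 0, 0, 0, 0, 0, 0, 0, 0, 0, 0, 0, 0, 0, 0, 0, 0, 0, 0], "jaw": 55, "force": 40}}

```text
time: 15.75
eef_pos: [0.4418, -0.0082, 0.0299]
tcp_rot: [0.585, 0.397, -0.584, 0.398]
contact_force: [-0.8, 0.8, 6.6]
opening: 0.719
```

```bash
python3 w.py -.042 0 .026
```

```text
t 15.75 rel -0.0389 0.0002 z 0.0299 yawy -0.3766 relyaw deg -0.09 tilt -1.0 F [-0.8  0.8  6.6] open 0.719 q [-0.25  0.08  2.27 -0.    0.79  1.7 ]
units [ 0.16 -0.13  0.01]
```

Call:
{"method": "move_arm", "body": {"commands": [-0.05, 0, 0, 0, 0, 0, 0, -0.88, 0, 0, 0, -0.88, 0, 0, 0, -0.88, 0, 0, 0, -0.88, 0, 0, 0, -0.88, 0, 0, 0, -0.88, 0, 0.22, 0.51, 0, 0, 0.22, 0.51, 0, 0, 0.22, 0.51, 0, 0, 0.22, 0.51, 0, 0, 0.22, 0.51, 0, 0, 0.22, 0.51, 0, 0, 0.22, 0.51, 0, 0, 0.22, 0.51, 0, 0, 0, 0, 0]}}

```text
time: 17.75
eef_pos: [0.494, -0.1076, 0.03]
tcp_rot: [0.479, 0.519, -0.479, 0.521]
contact_force: [1.4, -2.3, 0.8]
opening: 0.721
```

```bash
sed -i 's/^p=np.*/p=np.array([0.63236,-0.09398,0.08336])/' w.py; python3 w.py -.139 0 .028;python3 - <<'E'
from plant import ctrl;import cv2
a=ctrl.read_camera("top")[150:300,270:400,::-1];b=ctrl.read_camera("side")[165:300,215:370,::-1]
cv2.imwrite("pics/t7.png",cv2.resize(a,None,fx=4,fy=4,interpolation=2));cv2.imwrite("pics/s7.png",cv2.resize(b,None,fx=4.4,fy=4.4,interpolation=2))
E
```

```text
t 17.75 rel -0.139 -0.0021 z 0.03 yawy 0.0824 relyaw deg -0.05 tilt -1.0 F [ 1.4 -2.3  0.8] open 0.721 q [-0.41  0.21  2.12 -0.    0.81  1.07]
units [ 0.08 -0.   -0.08]
```

View pics/t7.png

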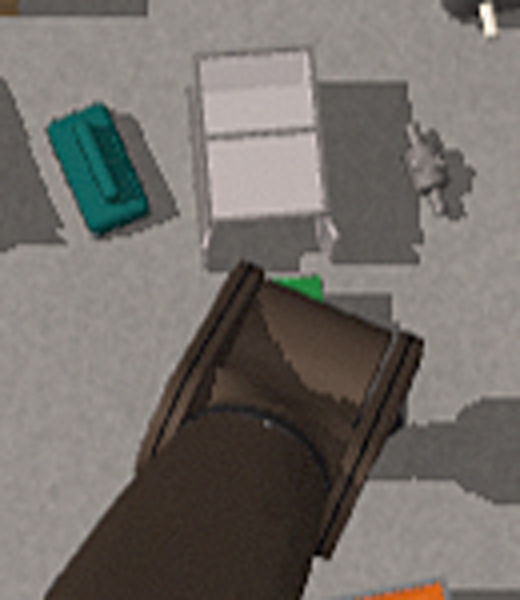

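View pics/s7.png

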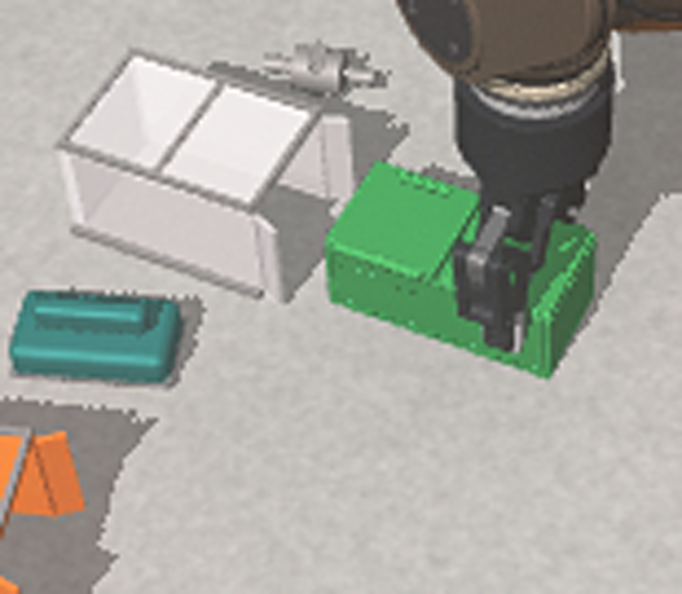

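```bash
python3 - <<'E'
from plant import ctrl;import cv2
b=ctrl.read_camera("side")[195:260,285:360,::-1]
cv2.imwrite("pics/s8.png",cv2.resize(b,None,fx=9,fy=9,interpolation=2))
E
```

```text
(no output)
```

View pics/s8.png

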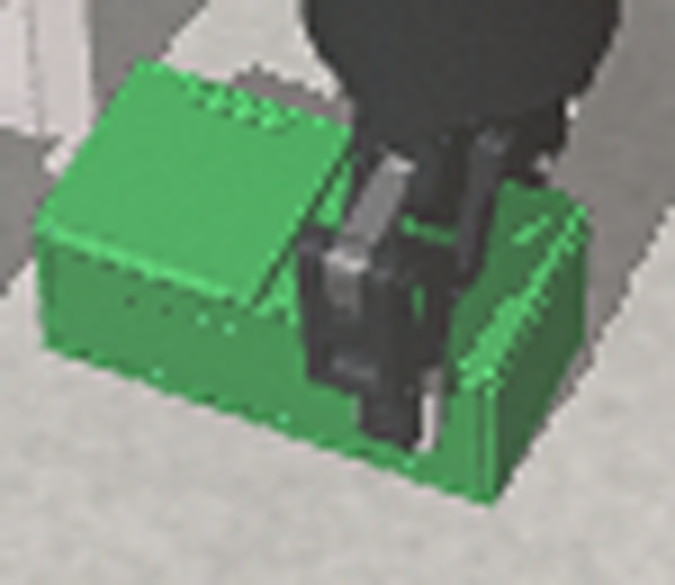

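```bash
cat > f3.py <<'E'
from h import *
T=lambda x,y:(270+x/4,150+y/4); S=lambda x,y:(285+x/9,195+y/9)
B=[("top",(.065,-.031,.053),T(322,276)),("side",(.065,-.031,.053),S(145,62)),("side",(.065,.031,.053),S(37,225)),("side",(-.065,-.031,.053),S(588,205)),("side",(-.065,.031,.053),S(490,375)),
("side",(-.065,.031,0),S(490,503)),("side",(-.065,-.031,0),S(583,345)),("side",(.065,.031,0),S(45,345))]
def res(p): return np.concatenate([proj(n,tubw(p,L))[0]-np.array(u) for n,L,u in B])
r=least_squares(res,[.55,-.1,0]);p=r.x;print("tub",p,np.round(r.fun.reshape(-1,2),1).tolist())
c=np.array([.63236,-.09398,.08336]);d=p[:2]-c[:2]
print("in case",np.cos(c[2])*d[0]+np.sin(c[2])*d[1],-np.sin(c[2])*d[0]+np.cos(c[2])*d[1],np.rad2deg(p[2]-c[2]))
E
python3 f3.py; python3 w.py
```

```text
tub [ 0.53271453 -0.10275434  0.07076057] [[-1.3, -0.3], [-0.5, -1.1], [-0.7, -1.3], [0.7, 0.4], [0.6, 0.6], [0.2, 0.7], [0.4, -0.6], [-0.1, -0.1]]
in case -0.10003004064397993 -0.00044703816983892274 -0.7218940842193092
t 17.9 rel -0.1394 -0.0011 z 0.0299 yawy 0.0829 relyaw deg -0.02 tilt -1.0 F [ 1.1 -2.2  2.4] open 0.718 q [-0.41  0.21  2.12 -0.    0.81  1.07]
```

Call:
{"method": "move_arm", "body": {"commands": [0, 0.4, -0.03, 0, 0, 0.4, 0, 0, 0, 0.4, 0, 0, 0, 0.4, 0, 0, 0, 0.4, 0, 0, 0, 0.4, 0, 0, 0, 0, 0, 0]}}

```text
time: 18.77
eef_pos: [0.5529, -0.0997, 0.0299]
tcp_rot: [0.479, 0.521, -0.478, 0.521]
contact_force: [0.0, 0.2, 4.0]
opening: 0.721
```

```bash
python3 w.py -.037 0 .028;python3 - <<'E'
from plant import ctrl;import cv2
b=ctrl.read_camera("side")[165:300,215:370,::-1]
cv2.imwrite("pics/s9.png",cv2.resize(b,None,fx=4.4,fy=4.4,interpolation=2))
E
```

```text
t 18.77 rel -0.0796 0.0009 z 0.0299 yawy 0.0845 relyaw deg 0.07 tilt -1.0 F [0.  0.2 4. ] open 0.721 q [-0.36  0.32  1.98  0.    0.84  1.13]
units [0.08 1.7  0.04]
```

View pics/s9.png

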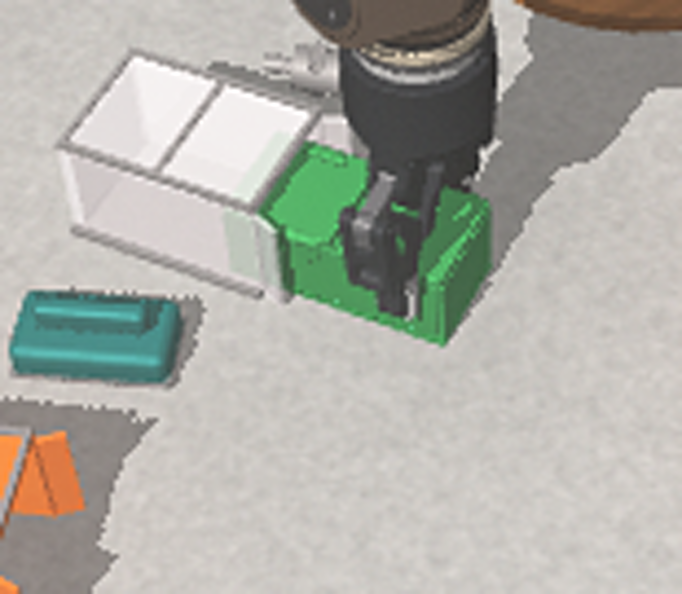

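Call:
{"method": "move_arm", "body": {"commands": [0, 0.4, 0.03, 0, 0, 0.4, 0, 0, 0, 0.4, 0, 0, 0, 0.3, 0, 0, 0, 0, 0, 0]}}

```text
time: 19.45
eef_pos: [0.5899, -0.0976, 0.0299]
tcp_rot: [0.478, 0.521, -0.479, 0.52]
contact_force: [-1.4, 0.3, 5.9]
opening: 0.721
```

```bash
python3 w.py -.037 0 .028;python3 - <<'E'
from plant import ctrl;import cv2
b=ctrl.read_camera("side")[165:300,215:370,::-1]
cv2.imwrite("pics/s10.png",cv2.resize(b,None,fx=4.4,fy=4.4,interpolation=2))
E
```

```text
t 19.45 rel -0.0426 -0.0 z 0.0299 yawy 0.0844 relyaw deg 0.06 tilt -1.0 F [-1.4  0.3  5.9] open 0.721 q [-0.33  0.38  1.89 -0.    0.87  1.15]
units [ 0.08  0.23 -0.  ]
```

View pics/s10.png

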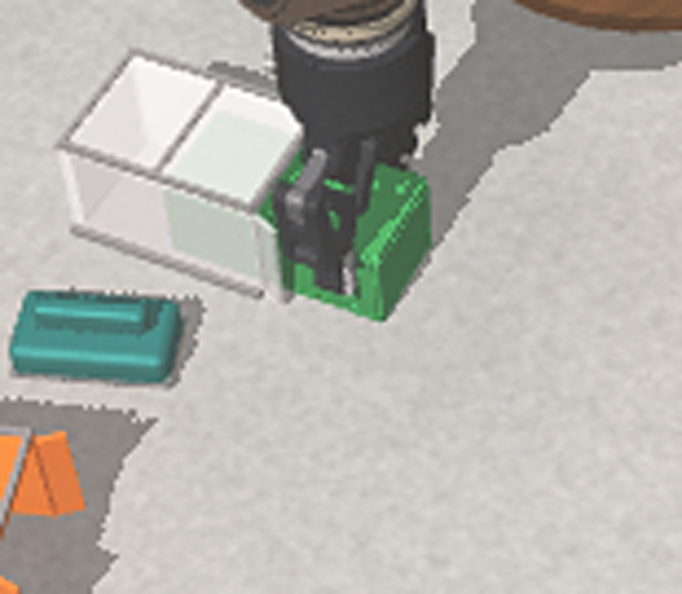

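Call:
{"method": "move_arm", "body": {"commands": [0, 0, 0, 0, 0, 0, 0, 0, 0, 0, 0, 0], "jaw": 74}}

```text
time: 19.88
eef_pos: [0.5894, -0.0974, 0.029]
tcp_rot: [0.478, 0.521, -0.479, 0.52]
contact_force: [0.9, -0.5, 0.2]
opening: 0.868
```

Call:
{"method": "move_arm", "body": {"commands": [-0.5, 0, 0, 0, -0.8, 0, 0, 0, -1, 0, 0, 0, -1, 0, 0, 0, 0, -0.7, 0, 0, 0, -0.8, 0, 0, 0, -0.8, 0, 0]}}

```text
time: 20.75
eef_pos: [0.5329, -0.1028, 0.1141]
tcp_rot: [0.479, 0.52, -0.478, 0.522]
contact_force: [-1.1, -0.6, 0.4]
opening: 0.866
```

Call:
{"method": "move_arm", "body": {"commands": [0, 0, 0, 0, 0, 0, 0, 0, 0, 0, 0, 0, 0, 0, 0, 0, 0, 0, 0, 0, 0, 0, 0, 0], "jaw": 0}}

```text
time: 21.5
eef_pos: [0.5327, -0.1025, 0.1119]
tcp_rot: [0.479, 0.521, -0.479, 0.52]
contact_force: [-0.0, -0.3, -0.1]
opening: -0.001
```

```bash
python3 w.py -.097 0 .034;python3 - <<'E'
from plant import ctrl;import cv2
b=ctrl.read_camera("side")[165:300,215:370,::-1]
cv2.imwrite("pics/s11.png",cv2.resize(b,None,fx=4.4,fy=4.4,interpolation=2))
E
```

```text
t 21.5 rel -0.1 -0.0002 z 0.1119 yawy 0.084 relyaw deg 0.04 tilt -1.0 F [-0.  -0.3 -0.1] open -0.001 q [-0.38  0.15  2.    0.    0.99  1.11]
units [ 3.12  0.12 -0.01]
```

View pics/s11.png

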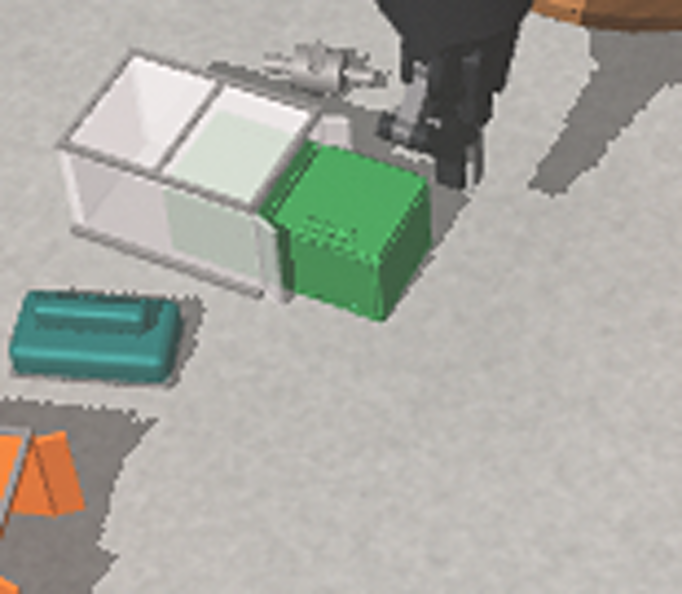

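Call:
{"method": "move_arm", "body": {"commands": [1, 0, 0, 0, 1, 0, 0, 0, 1, 0, 0, 0, 0.1, 0, 0, 0, 0, 0.4, 0, 0, 0, 0.4, 0, 0, 0, 0.4, 0, 0, 0, 0.4, 0, 0, 0, 0.4, 0, 0, 0, 0.4, 0, 0, 0, 0, 0, 0]}}

```text
time: 22.92
eef_pos: [0.594, -0.0975, 0.0347]
tcp_rot: [0.479, 0.52, -0.478, 0.521]
contact_force: [-0.5, -0.2, 0.8]
opening: 0.001
```

```bash
python3 w.py -.026 0 .034;python3 - <<'E'
from plant import ctrl;import cv2
b=ctrl.read_camera("side")[165:300,215:370,::-1]
cv2.imwrite("pics/s12.png",cv2.resize(b,None,fx=4.4,fy=4.4,interpolation=2))
E
```

```text
t 22.93 rel -0.0385 -0.0003 z 0.0347 yawy 0.084 relyaw deg 0.04 tilt -1.0 F [-0.5 -0.2  0.8] open 0.001 q [-0.33  0.38  1.88  0.    0.88  1.16]
units [ 0.03  0.5  -0.01]
```

View pics/s12.png

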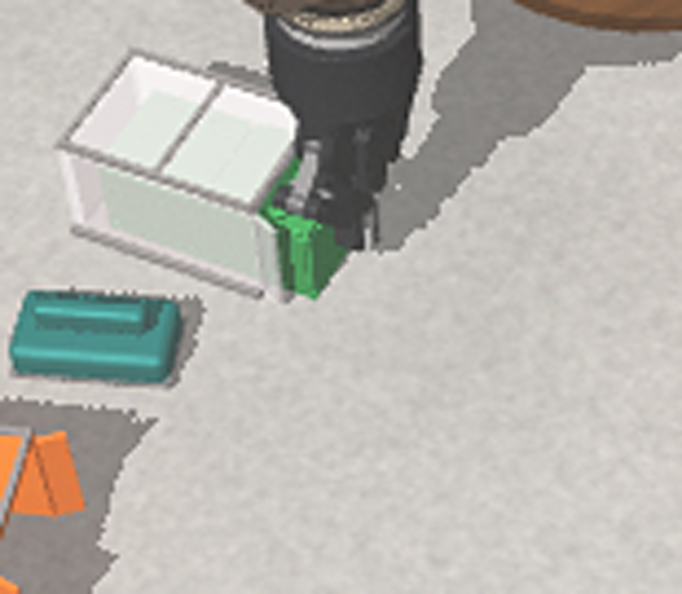

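Call:
{"method": "move_arm", "body": {"commands": [0, 0.15, 0, 0, 0, 0.15, 0, 0, 0, 0.1, 0, 0, 0, 0, 0, 0]}}

```text
time: 23.48
eef_pos: [0.6027, -0.0966, 0.0344]
tcp_rot: [0.479, 0.52, -0.478, 0.521]
contact_force: [-0.1, -0.6, -0.2]
opening: -0.001
```

Call:
{"method": "move_arm", "body": {"commands": [0, 0.08, 0, 0, 0, 0.08, 0, 0, 0, 0, 0, 0]}}

```text
time: 23.85
eef_pos: [0.6067, -0.0963, 0.0345]
tcp_rot: [0.479, 0.52, -0.478, 0.521]
contact_force: [-1.2, 0.3, -0.8]
opening: 0.0
```

```bash
python3 w.py -.026 0 .034
```

```text
t 23.85 rel -0.0258 -0.0001 z 0.0345 yawy 0.0839 relyaw deg 0.03 tilt -1.0 F [-1.2  0.3 -0.8] open 0.0 q [-0.32  0.41  1.85  0.    0.89  1.16]
units [ 0.02 -0.01 -0.01]
```

Call:
{"method": "move_arm", "body": {"commands": [0, 0.08, 0, 0, 0, 0.06, 0, 0, 0, 0, 0, 0]}}

```text
time: 24.22
eef_pos: [0.6077, -0.0962, 0.0345]
tcp_rot: [0.477, 0.523, -0.48, 0.519]
contact_force: [-9.0, -1.5, 6.0]
opening: -0.0
```

Call:
{"method": "move_arm", "body": {"commands": [0, 0.06, 0, 0, 0, 0.04, 0, 0, 0, 0, 0, 0]}}

```text
time: 24.6
eef_pos: [0.6077, -0.0962, 0.0346]
tcp_rot: [0.475, 0.525, -0.481, 0.517]
contact_force: [-16.9, -2.7, 12.2]
opening: -0.0
```

```bash
python3 w.py -.026 0 .034;python3 - <<'E'
from plant import ctrl;import cv2
b=ctrl.read_camera("side")[165:250,215:320,::-1]
cv2.imwrite("pics/s13.png",cv2.resize(b,None,fx=7,fy=7,interpolation=2))
E
```

```text
t 24.6 rel -0.0248 -0.0001 z 0.0346 yawy 0.0856 relyaw deg 0.13 tilt -0.9999 F [-16.9  -2.7  12.2] open -0.0 q [-0.32  0.41  1.84 -0.01  0.9   1.17]
units [ 0.02 -0.05 -0.  ]
```

View pics/s13.png

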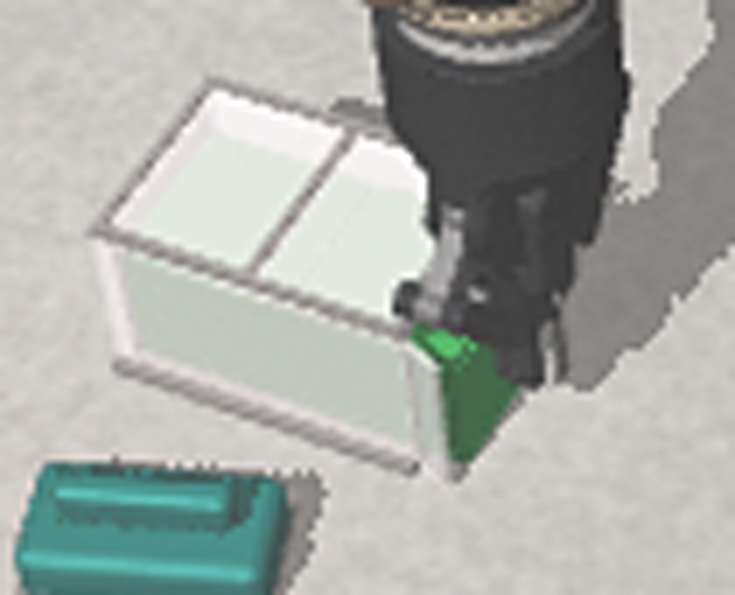

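Force rises at TCP −24.8 mm, which matches the predicted stop of about −26 mm. Backing off to check the fit.

Call:
{"method": "move_arm", "body": {"commands": [0, -0.3, 0, 0, 0, -0.8, 0, 0, 0, -1, 0, 0, -1, 0, 0, 0, -1, 0, 0, 0, -1, 0, 0, 0, -1, -1, 0, 0, -1, -1, 0, 0, -1, 0, 1, 0, 0, 0, 1, 0, 0, 0, 1, 0, 0, 0, 1, 0, 0, 0, 1, 0, 0, 0, 0, 0]}}

```text
time: 26.4
eef_pos: [0.521, -0.2309, 0.1846]
tcp_rot: [0.479, 0.52, -0.479, 0.52]
contact_force: [-0.8, -0.0, -1.3]
opening: -0.001
```

```bash
python3 w.py;python3 - <<'E'
from plant import ctrl;import cv2
a=ctrl.read_camera("top");b=ctrl.read_camera("side")
cv2.imwrite("pics/t14f.png",a[:,:,::-1]);cv2.imwrite("pics/s14f.png",b[:,:,::-1])
cv2.imwrite("pics/s14.png",cv2.resize(b[165:250,215:320,::-1],None,fx=7,fy=7,interpolation=2))
cv2.imwrite("pics/t14.png",cv2.resize(a[150:230,300:380,::-1],None,fx=7,fy=7,interpolation=2))
E
```

```text
t 26.4 rel -0.1223 -0.1272 z 0.1846 yawy 0.0817 relyaw deg -0.1 tilt -1.0 F [-0.8 -0.  -1.3] open -0.001 q [-0.6   0.11  1.89  0.    1.13  0.89]
```

View pics/s14.png

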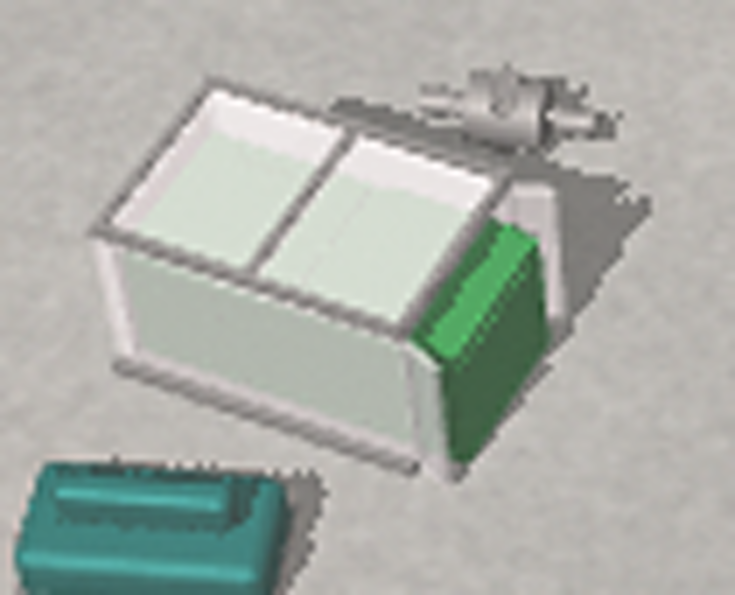

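View pics/t14.png

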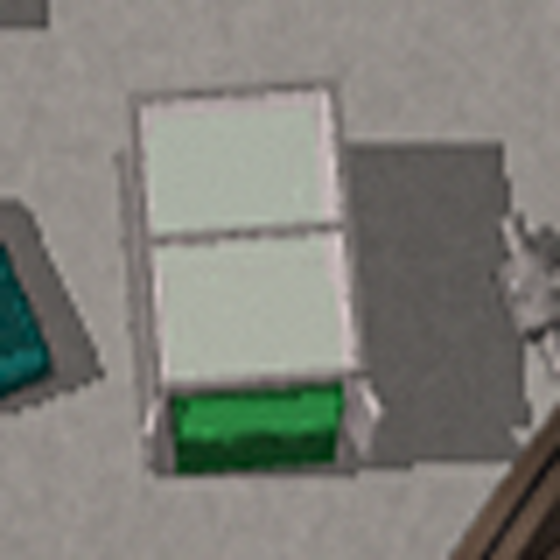

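```bash
python3 - <<'E'
from h import *
c=[.63236,-.09398,.08336]
for m in (-.015,-.018,-.021):
  for L in [(m,.031,.053),(m,-.031,.053),(m,.031,0),(m,-.031,0)]:
    w=tubw(c,L);s=proj("side",w)[0];t=proj("top",w)[0]
    print(m,L[1:],((s-[215,165])*7).round(),((t-[300,150])*7).round())
E
```

```text
-0.015 (0.031, 0.053) [460. 360.] [174. 441.]
-0.015 (-0.031, 0.053) [544. 235.] [337. 429.]
-0.015 (0.031, 0) [471. 462.] [172. 476.]
-0.015 (-0.031, 0) [553. 338.] [329. 465.]
-0.018 (0.031, 0.053) [468. 363.] [174. 449.]
-0.018 (-0.031, 0.053) [552. 238.] [337. 437.]
-0.018 (0.031, 0) [479. 465.] [172. 483.]
-0.018 (-0.031, 0) [560. 341.] [330. 472.]
-0.021 (0.031, 0.053) [476. 366.] [175. 456.]
-0.021 (-0.031, 0.053) [560. 240.] [338. 444.]
-0.021 (0.031, 0) [487. 468.] [173. 491.]
-0.021 (-0.031, 0) [568. 343.] [330. 479.]
```

```bash
python3 - <<'E'
import cv2,numpy as np
a=cv2.imread('pics/t14f.png').astype(int);b=cv2.imread('pics/top0.png').astype(int)
d=(abs(a-b).max(2)>40).astype(np.uint8)*255
cv2.imwrite('pics/cmp.png',np.hstack([cv2.resize(a.astype(np.uint8),(400,300)),cv2.cvtColor(cv2.resize(d,(400,300)),8)]))
E
```

```text
(no output)
```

View pics/cmp.png

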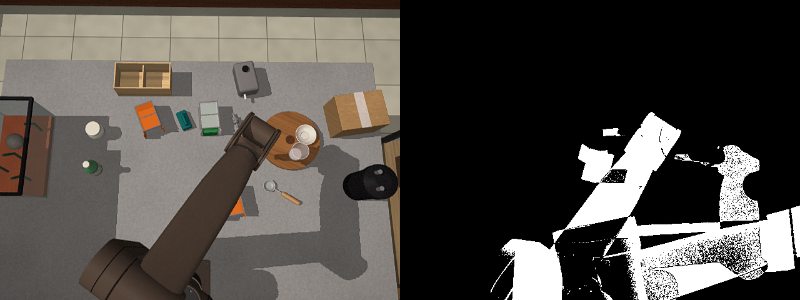

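Only the arm, its shadow and the tub have changed. The bystanders in view have not moved, so I'm handing the job in.

```bash
python3 -c "
from plant import ctrl
print(ctrl.sign_off())"
```

```text
the job is handed in; nothing more can be done
None
```

The tub is put away and the job was handed in at about 26.5 s, with the gripper well clear of everything.

**Lids:** I folded both lids over and pressed them flat. Each met 8–10 N with the fingertips about 53 mm above the counter, which is the shut height. Later pictures show the lids still flat. The tub turned about 7° on the counter while I closed the lids, so I measured its pose again before gripping it.

**Sliding in:** I gripped the tub on its rear half, turned it in line with the case and slid it front end first along the counter into the mouth. I then released it and pushed its rear end with closed fingers until it stopped, with the force rising to about 17 N sideways. The stop came within about 1 mm of the predicted point.

**Final checks:**
- **Position:** in the last side picture the tub's end stands 12–15 mm out of the mouth. About 15 mm is expected, and the calibration is good to about 2 mm.
- **Unexplained force:** the last push also showed about 12 N upward on the tool, which I did not explain. It was gone once I backed off.
- **Bystanders:** comparing top pictures from before and after shows only the tub, the arm and its shadow changed. The near orange look-alike is partly hidden by the arm in that last picture, so it is only partly confirmed.

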